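# Lock the loose filter module in the light source

## Robot

A 6-joint arm with a two-finger parallel gripper is mounted at the origin on the work surface. World frame = base frame: x ahead of the robot, y to its left, z up, the work surface at z = 0. Lengths are in m, angles in rad, forces in N, time in s.
With the tool pointing down it reaches from about 0.325 to 0.775 m from the base axis. Payload 5.5 kg.
Tool frame: the origin (TCP) lies at the very end of the fingers, on their centre line; the grasp point (between the pads) lies 19 mm behind it; z points along the fingers, x is the direction in which the jaws open and shut, and the axes are right-handed (so a half turn about z gives the same grasp; the last joint's range is limited). The gripper opens to 85 mm and grips with 20 to 120 N. Pads are 22 mm wide; open, the fingers measure 114 mm over their backs; the gripper's body (76 mm by 85 mm) begins 54 mm behind the grasp point. The pads swing forward as they close: fully open they stand 13 mm farther back than shut.
Start: joints at [1.146, 0.091, 1.231, -0, 1.82, -0.057], TCP at [0.216, 0.56, 0.231] pointing down, gripper open.
Joint ranges: [-2.87, 2.87], [-0.86, 2.18], [0.17, 2.46], [-1.51, 4.65], [0.06, 2.69], [-2.65, 2.65]. Speed limits (rad/s): [2.57, 2.57, 3.01, 3.14, 3.14, 3.14].

## Interface

Orientations are given as a unit quaternion [x, y, z, w].
In Python, from plant import monitor, viewer, finish_job gives the robot as it stands. The module is installed in compiled form; this text tells all that it offers.
- The arm moves only by the tool carry_out, never from a script. Its argument "moves" is one flat list of numbers, 5 for each row, row after row: the shift along the tool's x, y, z in units of 0.03 m (1.0 is 0.03 m), then the turn about the tool's z in units of 4 degrees (1.0 is 4 degrees), then the opening, from 0 (shut) to 1 (fully open). A call has 1 to 10 rows; each row shifts and turns the pose as measured when the row begins, along the tool's axes as they then stand; what a row does not reach is not made up. A row lasts 1/8 s, in which the tool goes at most 62.5 mm and 10.7 degrees, less where a joint would pass 70% of its speed; a pose out of reach is approached as far as the arm can. A call with a number of a shift or a turn outside -1 to 1 is refused whole. A call with a gripper value outside its range is refused whole. The fingers move at their own pace and stop on an object; "squeeze" is the grip in N (left out, the last holds). Time passes only in rows, so rows that do not move let the fingers close. It gives the time, the measured TCP pose, the force and the opening at its end, in the units of the state.
- monitor.read_state(): the state, without advancing time (a new reading comes with each control period).
- viewer.read_camera(name): name is "scene" or "top" or "wrist"; returns the picture (420x560x3 uint8, red, green, blue); there is no depth.
- viewer.get_calibration(name): a dict with "mtx" (3x3 intrinsics, pixels), "world_from_camera" (4x4, takes a point from camera to world coordinates). Camera axes: x right, y down, z forward; pixel columns grow to the right and rows downward; lengths in m; the calibration is good to about 2 mm. A picture is of the moment at which its call begins: read the wrist's pose just before it. get_calibration takes no time and is no camera call; for the wrist camera it gives the pose at the moment of the call.
- finish_job(): hands the job in, once; it reports no verdict.
The state is a dict: "time": time; "q": joint angles; "joint_vel": joint speeds; "effort": joint torques, N m; "eef_pos": TCP position; "tool_rot": TCP orientation; "contact_force": force on the tool from outside, world axes, zero at the start; "wrist_torque": the same for the moment, N m; "grip_width": finger opening in m.
Only numpy, scipy, OpenCV 4.12 (cv2) and the standard library are available. Lean on these libraries where they do the work, as an engineer would, in place of code of your own. Each camera call takes 0.05 s, during which the arm holds its last target. There are 200 camera calls.

## Task

Swing the hatch on top of the microscope's light-source unit right up by its handle and leave it standing open. Inside, one of the two filter modules was left unlocked: push its sprung winged stud in and give it a quarter turn clockwise until it locks and springs back, its wing lying the same way as on the other module. Leave the locked module's stud as it is and do not shift the things lying around.

Things in the scene. Friction and masses are not known exactly. Their poses are not given: they have to be found in the camera images.
- casing: Light-source unit, fixed to the bench: white and black open-topped box 260 (x) x 200 (y) x 100 mm high, walls 8 mm. Origin: centre of its underside on the bench; x axis points from its black end away to the white end, y to the hinge side, z up. The hatch covers the whole top.
- hatch (a joint): Angle of the white hatch (260 x 204 x 6 mm, 0.3 kg), rad: 0 shut, 1.57 upright, stop at 1.75. Hinged along the casing's +y top edge; the handle side rises and swings over to +y. Upright, its edge is 304 mm above the bench and the handle is on its outer (+y) side, away from the studs. The hinge is stiff and stays where it is left (about 1 to 6 N at the handle to move it).
- hatch_hinge (a point): Middle of the hatch's hinge line, which runs along the casing's x axis, on the casing's +y top edge (100 mm up). Turns with the hatch.
- hatch_handle (a point): Middle of the hatch's handle: a round steel bar 10 mm thick and 100 mm long, parallel to the hinge line, held by a post at each end. When shut it lies 180 mm from the hinge line, its axis 40 mm above the hatch's upper face (146 mm above the bench), so both fingers pass beside it from above and it can turn between them.
- push_a (a joint): How far stud A (the unlocked one) is pushed in, m: 0 fully out, 0.011 stop. Its spring needs 5 N to start, 10.5 N at the stop. It can turn only while pushed in more than 0.007. Let go after the full turn, it springs back to about 0.003, in a notch, and is locked.
- turn_a (a joint): Turn of stud A, rad: about 0 unlocked, 1.571 (stop) locked, growing clockwise seen from above. Turned and let go past about 1.4 it drops into its notch. Turning takes about 0.03 N m. There is some play (0.2 rad) at either end.
- stud_a (a point): Top centre of stud A's wing, which turns and sinks with it; x axis along the wing, z up. The wing: an aluminium bar 32 mm long, 9 thick, 19 tall, on a round flange 34 mm across, 4 thick (press here), its top 19 mm below this point. Unlocked: wing along the casing's x axis, its top 97 mm above the bench, flange underside 14 mm above the module. Locked: along y, about 3 mm lower.
- push_b (a joint): The same for stud B, on the other module, which is already locked (about 0.003).
- turn_b (a joint): The same for stud B, already locked (about 1.57).
- stud_b (a point): Top centre of stud B's wing, same shape as stud A. The two modules (black, 108 x 166 mm, tops 60 mm above the bench, 40 mm below the casing's rim) lie side by side along the casing's x axis, 120 mm between studs; which is at which end varies.
- notebook: Ring-bound notebook 150 x 210 x 14 mm lying on the bench on the hinge side of the unit; origin: centre of its underside. Bystander.
- cleaner: Small bottle, 42 mm across, 85 mm high, beside the unit; origin: centre of its underside. Bystander.
- slide_box: Grey slide box 100 x 85 x 34 mm beside the unit; origin: centre of its underside. Bystander.

How it is judged:
By the outcome, as a careful person would: the job done as asked, in the order asked, and still so for the second after the job is handed in, with the robot touching nothing.
It also fails if it takes over 61 s, if anything falls off the work surface, if the arm or the gripper's body presses on something with over 40 N, if the wrist force passes 120 N, or if a joint passes its speed limit or range.

## Working session

There is one attempt and no reset: what is moved stays moved. The work goes in short steps, Python scripts to look and compute and a tool call to move; the robot and the scene stay as the last step left them, time stands still between calls to the robot, and variables do not carry over. Pictures are saved under pics/ and viewed, about 8 in all and at most 12, crops included, and the job is handed in when it is done.

Besides the shell and the picture viewer there is one more tool, called after "Request:" as name(argument=value, ...), one argument or row to a line, values as JSON. carry_out: Moves the arm, as the interface text tells. Shifts and turns lie within -1 to 1; 1 stands for 0.03 m of shift or 4 degrees of turn. Its arguments: {"type":"object","properties":{"moves":{"type":"array"},"squeeze":{"type":"number"}},"required":["moves"]}

```bash
mkdir -p pics
cat > h.py <<'E'
import numpy as np,cv2
from plant import monitor,viewer,finish_job
def snap(n,f):
    c=viewer.get_calibration(n); im=viewer.read_camera(n); cv2.imwrite('pics/'+f+'.png',im[:,:,::-1]); np.savez('pics/'+f,K=c['mtx'],T=c['world_from_camera']); return im
def ray(f,u,v,z):
    d=np.load('pics/'+f+'.npz'); T=d['T']; r=T[:3,:3]@np.linalg.solve(d['K'],[u,v,1.]); o=T[:3,3]
    return o+r*(z-o[2])/r[2]
E
python3 - <<'E'
from h import *
a=snap('top','t0');b=snap('scene','s0')
cv2.imwrite('pics/both.png',cv2.resize(np.hstack([a,b])[:,:,::-1],None,fx=.714,fy=.714))
s=monitor.read_state();print(s)
for n in('top','scene'):print(np.load('pics/%s0.npz'%n[0])['T'].round(3))
E
```

```text
{'time': 0.1, 'q': array([ 1.14633166e+00,  9.18073721e-02,  1.23178647e+00, -1.70525765e-05,
        1.81980780e+00, -5.67246522e-02]), 'joint_vel': array([ 0.00113127, -0.00144765, -0.00285282, -0.00145497,  0.00113838,
       -0.00135486]), 'effort': array([ 1.86549973e-03, -4.60220182e+01, -4.19217539e+01, -4.32647676e-05,
        1.06677451e-02, -3.72119837e-05]), 'eef_pos': array([0.21561795, 0.55964002, 0.23023783]), 'tool_rot': array([ 8.24472638e-01,  5.65901097e-01, -7.69267629e-04,  4.75823580e-04]), 'contact_force': array([-0.15492665, -0.02045901,  0.45998461]), 'wrist_torque': array([0.06381328, 0.03170129, 0.01110326]), 'grip_width': 0.08500344555838998}
[[ 0.014 -0.991  0.133  0.506]
 [-1.    -0.016 -0.014  0.077]
 [ 0.016 -0.133 -0.991  0.878]
 [ 0.     0.     0.     1.   ]]
[[ 0.547  0.56  -0.622  1.065]
 [ 0.837 -0.352  0.419 -0.219]
 [ 0.016 -0.75  -0.661  0.591]
 [ 0.     0.     0.     1.   ]]
```

View pics/t0.png

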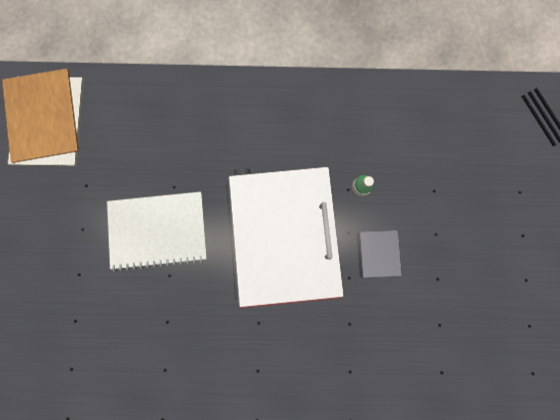

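View pics/s0.png

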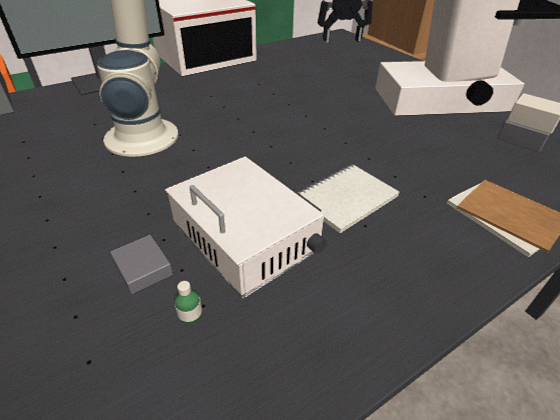

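The top view shows the shut hatch at (229–342, 168–306), with the handle from (323,206) to (330,257). The hinge side is on the left (+y), with the notebook beyond it. The bottle (363,185) and slide box (380,254) lie on the handle side.

Run:
```python
from h import *
a=cv2.imread('pics/t0.png'); 
hsv=cv2.cvtColor(a,cv2.COLOR_BGR2HSV)
m=((hsv[...,2]>180)&(hsv[...,1]<40)).astype(np.uint8); m[:,:215]=0;m[:150]=0;m[:,350:]=0
c=max(cv2.findContours(cv2.morphologyEx(m,cv2.MORPH_CLOSE,np.ones((15,15))),0,2)[0],key=cv2.contourArea)
r=cv2.minAreaRect(c);box=cv2.boxPoints(r);print(r)
P=np.array([ray('t0',*p,.106) for p in box]);print(box,P.round(4))
print([np.linalg.norm(P[i]-P[i-1]).round(4) for i in range(4)],P.mean(0))
g=((hsv[...,2]<190)).astype(np.uint8);k=np.zeros_like(g);k[200:264,316:336]=1;g&=k
ys,xs=np.nonzero(g);print(len(xs))
rr=cv2.minAreaRect(np.c_[xs,ys].astype(np.float32));print(rr)
hb=cv2.boxPoints(rr);print(np.array([ray('t0',*p,.146) for p in hb]).round(4),ray('t0',*rr[0],.146))
print([ray('t0',*p,z).round(3) for p,z in(((368,181),.085),((360,232),.034),((398,231),.034),((360,277),.034),((400,276),.034),((107,200),.014),((200,193),.014),((206,259),.014))])
```

```text
((284.60400390625, 236.03961181640625), (130.9468994140625, 103.88188171386719), 84.2894058227539)
[[226.40599 176.05942]
 [329.7723  165.72278]
 [342.802   296.0198 ]
 [239.4357  306.35645]] [[ 0.6569  0.1677  0.106 ]
 [ 0.6821 -0.0426  0.106 ]
 [ 0.4222 -0.0671  0.106 ]
 [ 0.4001  0.1343  0.106 ]]
[np.float64(0.259), np.float64(0.2118), np.float64(0.261), np.float64(0.2026)] [0.54033196 0.04809178 0.106     ]
358
((327.0, 229.5), (59.0, 16.0), 90.0)
[[ 0.6055 -0.0154  0.146 ]
 [ 0.6061 -0.0462  0.146 ]
 [ 0.4942 -0.0455  0.146 ]
 [ 0.4938 -0.0154  0.146 ]] [ 0.54935178 -0.03062413  0.146     ]
[array([ 0.656, -0.126,  0.085]), array([ 0.552, -0.119,  0.034]), array([ 0.555, -0.203,  0.034]), array([ 0.455, -0.118,  0.034]), array([ 0.458, -0.205,  0.034]), array([0.616, 0.444, 0.014]), array([0.635, 0.237, 0.014]), array([0.488, 0.218, 0.014])]
```

Request:
carry_out(
  moves=[0,0,0,-1,1,0,0,0,-1,1,0,0,0,-1,1,0,0,0,-1,1,0,0,0,-1,1,0,0,0,-1,1,0,0,0,-0.6,1,-1,0.44,0,0,1,-1,0.44,0,0,1,-1,0.44,0,0,1],
)

```text
time: 1.35
eef_pos: [0.2638, 0.472, 0.223]
tool_rot: [0.666, 0.746, -0.007, 0.002]
contact_force: [0.4, 0.9, 0.2]
grip_width: 0.0852
```

Request:
carry_out(
  moves=[-1,0.44,0,0,1,-1,0.44,0,0,1,-1,0.44,0,0,1,-1,0.44,0,0,1,-1,0.44,0,0,1,-1,0.44,0,0,1,-1,0.44,0,0,1,-1,0.44,0,0,1,-1,0.44,0,0,1,-1,0.44,0,0,1],
)

```text
time: 2.6
eef_pos: [0.4317, 0.1779, 0.221]
tool_rot: [0.666, 0.746, -0.011, 0.001]
contact_force: [0.7, 0.2, 0.2]
grip_width: 0.0856
```

```bash
cat >> h.py <<'E'
from scipy.spatial.transform import Rotation as Ro
def to(p,yaw=None):
    s=monitor.read_state(); R=Ro.from_quat(s['tool_rot']).as_matrix(); d=R.T@(np.array(p)-s['eef_pos'])/.03
    y=np.degrees(np.arctan2(R[1,0],R[0,0]))
    print('t',round(s['time'],2),'tcp',s['eef_pos'].round(4),'yawx',y.round(2),'F',s['contact_force'].round(1),'w',round(s['grip_width'],4),'| units',d.round(2), None if yaw is None else round((y-yaw)/4,2)); return s
E
python3 -c "
from h import *
to([.549,-.031,.23],95.4)"
```

```text
t 2.6 tcp [0.4317 0.1779 0.221 ] yawx 96.5 F [0.7 0.2 0.2] w 0.0856 | units [-7.36  3.09 -0.22] 0.28
```

Request:
carry_out(
  moves=[-1,0.42,-0.15,0.28,1,-1,0.42,-0.1,0,1,-1,0.42,-0.1,0,1,-1,0.42,-0.1,0,1,-1,0.42,-0.1,0,1,-1,0.42,0,0,1,-0.6,0.25,0,0,1,0,0,0,0,1],
)

```text
time: 3.6
eef_pos: [0.5356, -0.0192, 0.2357]
tool_rot: [0.674, 0.738, -0.014, -0.001]
contact_force: [0.7, 0.3, 0.0]
grip_width: 0.0853
```

```bash
python3 -c "
from h import *
to([.549,-.031,.23],95.4)
snap('wrist','w1')
d=np.load('pics/w1.npz');print(d['T'].round(3),d['K'].round(0))"
```

```text
t 3.6 tcp [ 0.5356 -0.0192  0.2357] yawx 95.18 F [0.7 0.3 0. ] w 0.0853 | units [-0.43  0.41  0.19] -0.05
[[-0.091  0.95   0.299  0.456]
 [ 0.996  0.092  0.011 -0.024]
 [-0.016  0.299 -0.954  0.379]
 [ 0.     0.     0.     1.   ]] [[315.   0. 279.]
 [  0. 315. 212.]
 [  0.   0.   1.]]
```

View pics/w1.png

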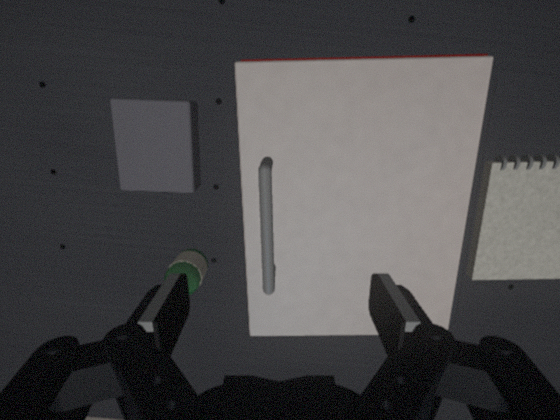

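The wrist view shows the handle bar from (266,160) to (268,293), and hatch corners at (237,61), (491,56), (450,325) and (249,336). The fingers straddle the bar's line.

```bash
python3 -c "
from h import *
for p in((266,160),(268,293)):print(ray('w1',*p,.146).round(4))
for p in((237,61),(491,56),(249,336)):print(ray('w1',*p,.106).round(4))
h=(ray('w1',266,160,.146)+ray('w1',268,293,.146))/2;print(h)
to([h[0],h[1],.127],95.0)"
```

```text
[ 0.4896 -0.034   0.146 ]
[ 0.6009 -0.0235  0.146 ]
[ 0.4198 -0.0648  0.106 ]
[0.3987 0.1324 0.106 ]
[ 0.6784 -0.039   0.106 ]
[ 0.54526197 -0.02878255  0.146     ]
t 3.65 tcp [ 0.5353 -0.0185  0.2357] yawx 95.23 F [ 0.4  0.4 -0.8] w 0.0849 | units [-0.31  0.38  3.62] 0.06
```

Request:
carry_out(
  moves=[-0.31,0.38,0.6,0,1,0,0,0.8,0,1,0,0,0.8,0,1,0,0,0.8,0,0.7,0,0,0.5,0,0.5,0,0,0,0,0.3,0,0,0,0,0.3],
)

```text
time: 4.53
eef_pos: [0.546, -0.0254, 0.1222]
tool_rot: [0.672, 0.741, -0.014, -0.003]
contact_force: [-0.1, -0.5, 0.2]
grip_width: 0.0258
```

```bash
python3 -c "
from h import *
to([.5453,-.0288,.127],95.4)"
```

```text
t 4.53 tcp [ 0.546  -0.0254  0.1222] yawx 95.61 F [-0.1 -0.5  0.2] w 0.0258 | units [-0.11 -0.04 -0.16] 0.05
```

Close gently on the bar.

Request:
carry_out(
  moves=[-0.1,0,-0.15,0,0.1,0,0,0,0,0,0,0,0,0,0,0,0,0,0,0],
  squeeze=20,
)

```text
time: 5.03
eef_pos: [0.5464, -0.029, 0.1281]
tool_rot: [0.672, 0.741, -0.014, -0.002]
contact_force: [-1.0, 0.5, -3.9]
grip_width: 0.009
```

```bash
python3 -c "
from h import *
s=to([.5453,-.0288,.127],95.4)
# arc in casing frame, from handle: shifts toward +y(tool x) and up
a=np.radians(np.arange(0,101,6));u=-180*np.cos(a)+46*np.sin(a);z=180*np.sin(a)+46*np.cos(a)
print(np.c_[np.degrees(a[1:]).round(),np.diff(u)/30,-np.diff(z)/30, u[1:]+180,z[1:]-46].round(2))"
```

```text
t 5.03 tcp [ 0.5464 -0.029   0.1281] yawx 95.61 F [-1.   0.5 -3.9] w 0.009 | units [ 0.01 -0.03  0.04] 0.05
[[ 6.0000e+00  1.9000e-01 -6.2000e-01  5.7900e+00  1.8560e+01]
 [ 1.2000e+01  2.6000e-01 -6.0000e-01  1.3500e+01  3.6420e+01]
 [ 1.8000e+01  3.2000e-01 -5.7000e-01  2.3020e+01  5.3370e+01]
 [ 2.4000e+01  3.7000e-01 -5.3000e-01  3.4270e+01  6.9240e+01]
 [ 3.0000e+01  4.3000e-01 -4.9000e-01  4.7120e+01  8.3840e+01]
 [ 3.6000e+01  4.8000e-01 -4.4000e-01  6.1420e+01  9.7020e+01]
 [ 4.2000e+01  5.2000e-01 -3.9000e-01  7.7010e+01  1.0863e+02]
 [ 4.8000e+01  5.6000e-01 -3.3000e-01  9.3740e+01  1.1855e+02]
 [ 5.4000e+01  5.9000e-01 -2.7000e-01  1.1141e+02  1.2666e+02]
 [ 6.0000e+01  6.1000e-01 -2.1000e-01  1.2984e+02  1.3288e+02]
 [ 6.6000e+01  6.3000e-01 -1.4000e-01  1.4881e+02  1.3715e+02]
 [ 7.2000e+01  6.4000e-01 -8.0000e-02  1.6813e+02  1.3940e+02]
 [ 7.8000e+01  6.5000e-01 -1.0000e-02  1.8757e+02  1.3963e+02]
 [ 8.4000e+01  6.5000e-01  6.0000e-02  2.0693e+02  1.3782e+02]
 [ 9.0000e+01  6.4000e-01  1.3000e-01  2.2600e+02  1.3400e+02]
 [ 9.6000e+01  6.2000e-01  1.9000e-01  2.4456e+02  1.2821e+02]]
```

Request:
carry_out(
  moves=[0.19,0,-0.62,0,0,0.26,0,-0.6,0,0,0.32,0,-0.57,0,0,0.37,0,-0.53,0,0],
)

```text
time: 5.52
eef_pos: [0.5423, 0.0074, 0.1993]
tool_rot: [0.672, 0.74, -0.017, -0.004]
contact_force: [-4.4, 1.5, -8.5]
grip_width: 0.0088
```

```bash
cat >> h.py <<'E'
def arc(th):
    e=np.array([-.0941,.9956]); a=np.radians(th); u=-.180*np.cos(a)+.046*np.sin(a)+.18; z=.18*np.sin(a)+.046*np.cos(a)-.046
    p=np.array([.5464,-.029,.1281]); p[:2]+=e*u; p[2]+=z; return p
def where():
    s=monitor.read_state(); th=np.arange(0,110,.5); d=[np.linalg.norm(arc(t)-s['eef_pos']) for t in th]; i=np.argmin(d); print('theta',th[i],'err',round(d[i]*1000,1)); to(arc(th[i]),95.4); to(arc(th[i]+24),95.4)
E
python3 -c "
from h import *
where()"
```

```text
theta 25.0 err 0.9
t 5.53 tcp [0.5423 0.0074 0.1993] yawx 95.52 F [-4.4  1.5 -8.5] w 0.0088 | units [-0.01  0.02 -0.02] 0.03
t 5.53 tcp [0.5423 0.0074 0.1993] yawx 95.52 F [-4.4  1.5 -8.5] w 0.0088 | units [ 1.97 -0.03 -1.66] 0.03
```

Tracking well; continue.

Request:
carry_out(
  moves=[0.43,0,-0.48,0,0,0.48,0,-0.43,0,0,0.52,0,-0.38,0,0,0.56,0,-0.32,0,0,0.59,0,-0.26,0,0],
)

```text
time: 6.15
eef_pos: [0.533, 0.0909, 0.2591]
tool_rot: [0.672, 0.74, -0.019, -0.007]
contact_force: [-3.0, -0.4, -9.5]
grip_width: 0.0092
```

```bash
python3 -c "
from h import *
where()"
```

```text
theta 57.0 err 2.3
t 6.15 tcp [0.533  0.0909 0.2591] yawx 95.58 F [-3.  -0.4 -9.5] w 0.0092 | units [-0.    0.07  0.03] 0.04
t 6.15 tcp [0.533  0.0909 0.2591] yawx 95.58 F [-3.  -0.4 -9.5] w 0.0092 | units [ 2.55  0.07 -0.31] 0.04
```

Request:
carry_out(
  moves=[0.62,0.02,-0.17,0,0,0.63,0.02,-0.1,0,0,0.64,0.02,-0.04,0,0,0.65,0,0.03,0,0,0.65,0,0.09,0,0],
)

```text
time: 6.78
eef_pos: [0.5219, 0.1905, 0.2664]
tool_rot: [0.672, 0.74, -0.023, -0.007]
contact_force: [-1.1, -6.0, -10.4]
grip_width: 0.0088
```

```bash
python3 -c "
from h import *
where();to(arc(92),95.4)"
```

```text
theta 88.0 err 4.8
t 6.78 tcp [0.5219 0.1905 0.2664] yawx 95.51 F [ -1.1  -6.  -10.4] w 0.0088 | units [-0.04  0.13  0.09] 0.03
t 6.78 tcp [0.5219 0.1905 0.2664] yawx 95.51 F [ -1.1  -6.  -10.4] w 0.0088 | units [2.33 0.18 1.1 ] 0.03
t 6.78 tcp [0.5219 0.1905 0.2664] yawx 95.51 F [ -1.1  -6.  -10.4] w 0.0088 | units [0.38 0.13 0.19] 0.03
```

Request:
carry_out(
  moves=[0.45,0,0.15,0,0,0.1,0,0.05,0,0,0,0,0,0,0.3,0,0,0,0,0.3,0,0,0,0,0.3],
)

```text
time: 7.4
eef_pos: [0.5214, 0.2096, 0.2648]
tool_rot: [0.672, 0.741, -0.018, -0.004]
contact_force: [-0.1, 0.4, -0.1]
grip_width: 0.0255
```

```bash
python3 -c "
from h import *
where()"
```

```text
theta 94.0 err 7.0
t 7.4 tcp [0.5214 0.2096 0.2648] yawx 95.59 F [-0.1  0.4 -0.1] w 0.0255 | units [-0.04  0.09  0.21] 0.05
t 7.4 tcp [0.5214 0.2096 0.2648] yawx 95.59 F [-0.1  0.4 -0.1] w 0.0255 | units [2.2  0.14 1.47] 0.05
```

Request:
carry_out(
  moves=[0,0,-0.8,0,0.3,0,0,-1,0,0.3,0,0,-1,0,0.3,0,0,-0.8,0,0.3,-1,0,0,0,0.5,-1,0,0,0,1,-1,0,0,0,1,-1,0,0,0,1,-1,0,0,0,1,0,0,0,0,1],
)

```text
time: 8.65
eef_pos: [0.5409, 0.0569, 0.3837]
tool_rot: [0.673, 0.74, -0.012, -0.002]
contact_force: [0.3, 0.8, 0.4]
grip_width: 0.0857
```

```bash
python3 -c "
from h import *
to([.54,.048,.2],95.4)
a=snap('wrist','w2');b=snap('scene','s2')
cv2.imwrite('pics/b2.png',np.vstack([a[:,:,::-1],b[100:300,:,::-1]])[:600])"
```

```text
t 8.65 tcp [0.5409 0.0569 0.3837] yawx 95.48 F [0.3 0.8 0.4] w 0.0857 | units [-0.21  0.06  6.13] 0.02
```

View pics/b2.png

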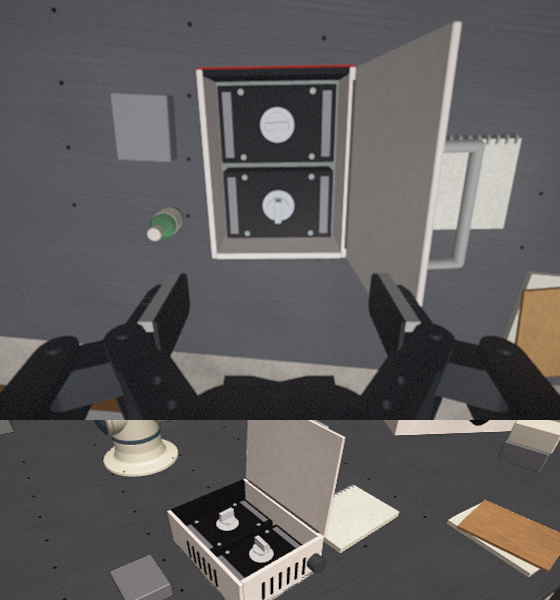

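The hatch stands open. Stud A is at about (278,207) at the far (+x) end, with its wing along image vertical (casing x), so it is unlocked. Stud B is at about (277,125) with its wing across (locked).

```bash
python3 -c "
from h import *
a=cv2.imread('pics/w2.png');g=a.min(2)
for nm,r,z in(('A',(185,225,255,300),.078),('B',(103,147,255,300),.075)):
    m=np.zeros_like(g);m[r[0]:r[1],r[2]:r[3]]=g[r[0]:r[1],r[2]:r[3]]>110
    m=cv2.morphologyEx(m,cv2.MORPH_CLOSE,np.ones((7,7)))
    c=max(cv2.findContours(m,0,2)[0],key=cv2.contourArea);(x,y),rad=cv2.minEnclosingCircle(c);e=cv2.fitEllipse(c)
    p=ray('w2',*e[0],z);q=ray('w2',e[0][0]+rad,e[0][1],z);print(nm,(x,y),rad,e,p.round(4),np.linalg.norm(p-q).round(4))
cv2.imwrite('pics/c2.png',cv2.resize(a[90:240,200:350],None,fx=4,fy=4,interpolation=2))
"
```

```text
A (277.9598388671875, 206.49270629882812) 16.770668029785156 ((278.00726318359375, 205.579345703125), (31.101327896118164, 31.6160831451416), 168.71083068847656) [0.5924 0.0568 0.078 ] 0.0249
B (276.5746154785156, 124.48507690429688) 17.846837997436523 ((276.732177734375, 124.40469360351562), (33.92152404785156, 35.159080505371094), 172.7510986328125) [0.4771 0.0439 0.075 ] 0.0247
```

View pics/c2.png

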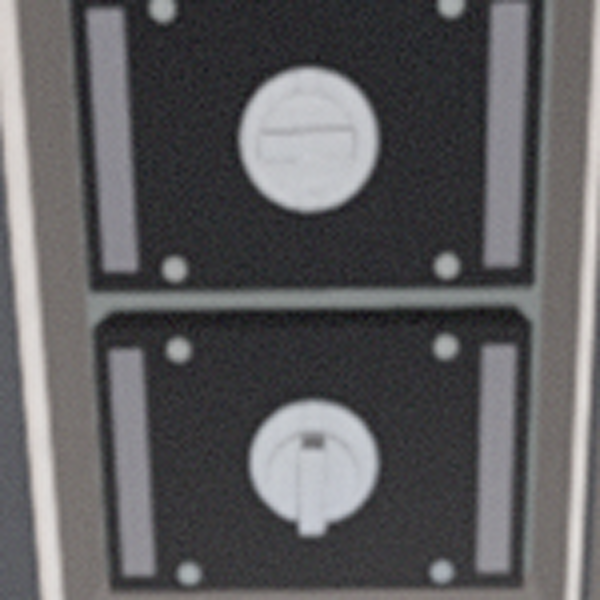

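```bash
python3 -c "
from h import *
A=ray('w2',278.25,213,.097);B=ray('w2',276.5,126.2,.094);d=A-B;print(A,B,np.linalg.norm(d[:2]),np.degrees(np.arctan2(d[1],d[0])))
print(ray('w2',278,205.6,.062),ray('w2',276.7,124.4,.062))
to([A[0],A[1],.16],95.4)"
```

```text
[0.59780465 0.05798497 0.097     ] [0.47871679 0.04417314 0.094     ] 0.11988613696071204 6.615619275395226
[0.59710985 0.05699353 0.062     ] [0.4775519  0.04368635 0.062     ]
t 8.75 tcp [0.5407 0.0587 0.3837] yawx 95.62 F [ 1.1 -0.3 -0.2] w 0.0854 | units [-0.11  2.04  7.42] 0.05
```

Request:
carry_out(
  moves=[-0.1,0.95,0,0,1,0,0.95,0,0,1,0,0,1,0,0.8,0,0,1,0,0.6,0,0,1,0,0.6,0,0,1,0,0.6,0,0,1,0,0.6,0,0,1,0,0.6,0,0,0.3,0,0.6,0,0,0,0,0.6],
)

```text
time: 10.0
eef_pos: [0.5966, 0.0715, 0.1892]
tool_rot: [0.666, 0.746, -0.009, -0.002]
contact_force: [0.3, -0.7, 1.0]
grip_width: 0.051
```

```bash
python3 -c "
from h import *
to([.5975,.0575,.16],95.6)
a=snap('wrist','w3');b=snap('scene','s3')
cv2.imwrite('pics/b3.png',np.vstack([a[:300,:,::-1],b[:300,:,::-1]]))"
```

```text
t 10.0 tcp [0.5966 0.0715 0.1892] yawx 96.43 F [ 0.3 -0.7  1. ] w 0.051 | units [-0.46 -0.01  0.98] 0.21
```

View pics/b3.png

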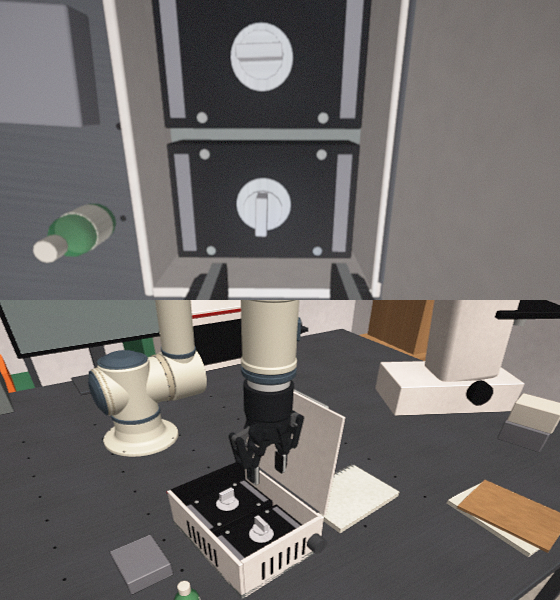

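The wrist view shows stud A's wing top around (261.5,215), along x. The scene view shows clear space between gripper and hatch, and no camera housing is visible.

```bash
python3 -c "
from h import *
A=ray('w3',261.5,214.5,.097);print(A,ray('w3',263,204,.062),ray('w3',261,50,.094),ray('w3',262,56,.062))
to([A[0],A[1],.09],95.6)"
```

```text
[0.59474469 0.05710109 0.097     ] [0.59645418 0.0564709  0.062     ] [0.47827908 0.04533385 0.094     ] [0.477298   0.04401441 0.062     ]
t 10.1 tcp [0.5971 0.0712 0.1904] yawx 96.42 F [-0.1 -0.4  0.3] w 0.0513 | units [-0.43 -0.09  3.35] 0.2
```

Request:
carry_out(
  moves=[-0.47,0,0,0.2,0.5,0,0,0.9,0,0.5,0,0,0.9,0,0.5,0,0,0.9,0,0.5,0,0,0.3,0,0.5,0,0,0,0,0.4,0,0,0,0,0.4],
)

```text
time: 10.98
eef_pos: [0.6034, 0.0509, 0.1093]
tool_rot: [0.674, 0.739, -0.003, 0.006]
contact_force: [0.2, 0.1, 0.2]
grip_width: 0.0342
```

```bash
python3 -c "
from h import *
to([.5965,.057,.084],95.6)"
```

```text
t 10.97 tcp [0.6034 0.0509 0.1093] yawx 95.24 F [0.2 0.1 0.2] w 0.0342 | units [ 0.23 -0.21  0.84] -0.09
```

Request:
carry_out(
  moves=[0.23,-0.21,0.1,0,0.4,0,0,0.35,0,0.4,0,0,0.35,0,0.4,0,0,0,0,0.4],
)

```text
time: 11.48
eef_pos: [0.5969, 0.0577, 0.0856]
tool_rot: [0.674, 0.739, -0.002, 0.007]
contact_force: [-0.3, -0.0, -0.8]
grip_width: 0.034
```

```bash
python3 -c "
from h import *
to([.5965,.057,.084],95.6)"
```

```text
t 11.47 tcp [0.5969 0.0577 0.0856] yawx 95.27 F [-0.3 -0.  -0.8] w 0.034 | units [-0.02 -0.02  0.05] -0.08
```

Request:
carry_out(
  moves=[0,0,0.1,0,0.1,0,0,0,0,0,0,0,0,0,0,0,0,0,0,0],
  squeeze=35,
)

```text
time: 11.98
eef_pos: [0.5969, 0.0566, 0.0821]
tool_rot: [0.674, 0.738, -0.002, 0.007]
contact_force: [0.3, -0.8, -0.8]
grip_width: 0.0076
```

Request:
carry_out(
  moves=[0,0,0.2,0,0,0,0,0.15,0,0],
)

```text
time: 12.22
eef_pos: [0.5971, 0.0566, 0.0743]
tool_rot: [0.674, 0.739, -0.002, 0.007]
contact_force: [-4.7, -1.6, 9.2]
grip_width: 0.008
```

```bash
python3 -c "
from h import *
to([.5965,.057,.067],95.6);print(monitor.read_state()['wrist_torque'])"
```

```text
t 12.22 tcp [0.5971 0.0566 0.0743] yawx 95.21 F [-4.7 -1.6  9.2] w 0.008 | units [ 0.02 -0.02  0.24] -0.1
[-0.08828299  0.94190437 -0.04392699]
```

Request:
carry_out(
  moves=[0,0,0.1,0,0,0,0,0.08,0.7,0,0,0,0.05,1,0],
)

```text
time: 12.6
eef_pos: [0.5971, 0.0568, 0.073]
tool_rot: [0.718, 0.696, -0.0, 0.008]
contact_force: [-5.6, -0.8, 9.2]
grip_width: 0.0079
```

```bash
python3 -c "
from h import *
to([.5968,.0568,.071],5.6);print(monitor.read_state()['wrist_torque'])"
```

```text
t 12.6 tcp [0.5971 0.0568 0.073 ] yawx 88.25 F [-5.6 -0.8  9.2] w 0.0079 | units [ 0.   -0.01  0.07] 20.66
[-0.06584456  1.0520641   0.01498341]
```

Request:
carry_out(
  moves=[0,0,0.1,1,0,0,0,0.06,1,0,0,0,0.05,1,0,0,0,0.05,1,0],
)

```text
time: 13.1
eef_pos: [0.5971, 0.0571, 0.0735]
tool_rot: [0.81, 0.586, 0.002, 0.009]
contact_force: [-4.5, -2.0, 8.8]
grip_width: 0.0078
```

```bash
python3 -c "
from h import *
to([.5968,.0568,.071],5.6);print(monitor.read_state()['wrist_torque'])"
```

```text
t 13.1 tcp [0.5971 0.0571 0.0735] yawx 71.75 F [-4.5 -2.   8.8] w 0.0078 | units [-0.01 -0.01  0.08] 16.54
[-0.09651028  1.04590014  0.01378254]
```

Request:
carry_out(
  moves=[0,0,0.15,1,0,0,0,0.12,1,0,0,0,0.12,1,0,0,0,0.1,1,0,0,0,0.1,1,0,0,0,0.1,1,0],
)

```text
time: 13.85
eef_pos: [0.5974, 0.0576, 0.071]
tool_rot: [0.917, 0.399, 0.008, 0.01]
contact_force: [-7.0, -0.9, 13.2]
grip_width: 0.0081
```

```bash
python3 -c "
from h import *
to([.5968,.0568,.071],5.6);print(monitor.read_state()['wrist_torque'])"
```

```text
t 13.85 tcp [0.5974 0.0576 0.071 ] yawx 47.02 F [-7.  -0.9 13.2] w 0.0081 | units [-0.03  0.   -0.  ] 10.35
[-0.17826389  1.49008971 -0.06355509]
```

Request:
carry_out(
  moves=[-0.02,0,0.06,1,0,0,0,0.07,1,0,0,0,0.07,1,0,0,0,0.07,1,0,0,0,0.07,1,0,0,0,0.07,1,0],
)

```text
time: 14.6
eef_pos: [0.5978, 0.0578, 0.0722]
tool_rot: [0.981, 0.193, 0.014, 0.008]
contact_force: [-5.6, -0.8, 8.7]
grip_width: 0.0077
```

```bash
python3 -c "
from h import *
to([.5968,.0568,.071],5.6);print(monitor.read_state()['wrist_torque'])"
```

```text
t 14.6 tcp [0.5978 0.0578 0.0722] yawx 22.29 F [-5.6 -0.8  8.7] w 0.0077 | units [-0.04  0.02  0.04] 4.17
[-0.18815954  1.15757344  0.04445643]
```

Request:
carry_out(
  moves=[-0.03,0,0.12,1,0,0,0,0.1,1,0,0,0,0.1,1,0,0,0,0.08,1,0,0,0,0.05,0.4,0],
)

```text
time: 15.22
eef_pos: [0.5982, 0.0579, 0.0718]
tool_rot: [0.999, 0.036, 0.019, 0.006]
contact_force: [-5.4, -1.5, 8.9]
grip_width: 0.0081
```

```bash
python3 -c "
from h import *
to([.5968,.0568,.071],5.6);print(monitor.read_state()['wrist_torque'])"
```

```text
t 15.22 tcp [0.5982 0.0579 0.0718] yawx 4.16 F [-5.4 -1.5  8.9] w 0.0081 | units [-0.05  0.03  0.02] -0.36
[-0.25060921  1.19556338  0.41096377]
```

Request:
carry_out(
  moves=[0,0,-0.15,0,0,0,0,-0.08,0,0],
)

```text
time: 15.48
eef_pos: [0.5979, 0.0577, 0.0795]
tool_rot: [0.999, 0.037, 0.019, 0.006]
contact_force: [4.7, -2.8, -12.0]
grip_width: 0.0079
```

```bash
python3 -c "
from h import *
to([.5968,.0568,.079],5.6);print(monitor.read_state()['wrist_torque'])"
```

```text
t 15.47 tcp [0.5979 0.0577 0.0795] yawx 4.24 F [  4.7  -2.8 -12. ] w 0.0079 | units [-0.04  0.03  0.02] -0.34
[-0.2276496  -0.43266799  0.47053714]
```

The stud now resists lifting (−12 N), so it is seated in its notch. Release and rise.

Request:
carry_out(
  moves=[0,0,0.04,0,0.1,0,0,0,0,0.4,0,0,0,0,0.4,0,0,0,0,0.4,0,0,-0.8,0,0.4,0,0,-1,0,0.4,0,0,-1,0,0.4,0,0,-1,0,0.4,0,0,-1,0,0.4,0,0,-1,0,0.4],
)

```text
time: 16.73
eef_pos: [0.5899, 0.0608, 0.2523]
tool_rot: [0.999, 0.037, 0.015, 0.005]
contact_force: [0.5, -0.2, -0.3]
grip_width: 0.0341
```

Request:
carry_out(
  moves=[0,0,-1,0,0.4,0,0,-1,0,0.4,0,0,-1,-1,0.4,0,0,-1,-1,0.4,0,0,0,-1,0.4,0,0,0,-1,0.4,0,0,0,-1,0.4,0,0,0,-1,0.4,0,0,0,-1,0.4,0,0,0,0,0.4],
)

```text
time: 17.98
eef_pos: [0.5865, 0.0629, 0.3801]
tool_rot: [0.958, 0.285, 0.017, 0.009]
contact_force: [-0.0, 0.6, 0.1]
grip_width: 0.0339
```

```bash
python3 -c "
from h import *
to([.5968,.0568,.3],5.6)
a=snap('wrist','w4');b=snap('scene','s4');snap('top','t4')
cv2.imwrite('pics/b4.png',np.vstack([a[:300,:,::-1],b[100:400,:,::-1]]))"
```

```text
t 17.98 tcp [0.5865 0.0629 0.3801] yawx 33.13 F [-0.   0.6  0.1] w 0.0339 | units [0.1  0.29 2.68] 6.88
```

View pics/b4.png

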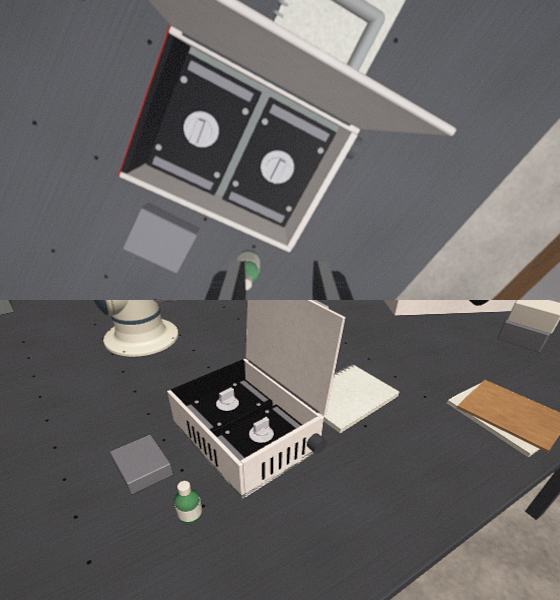

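The pictures show both wings parallel, lying across along y, with the hatch upright. The bottle and slide box look unmoved. I'll do a quick numeric check on the bystanders and then hand in.

```bash
python3 -c "
from h import *
a=cv2.imread('pics/s0.png');b=cv2.imread('pics/s4.png')
d=cv2.GaussianBlur(cv2.absdiff(a,b),(5,5),0).max(2)
for n,(x0,y0,x1,y1) in dict(box=(100,230,165,300),bottle=(168,275,210,328),notebook=(345,160,405,225)).items():print(n,(d[y0:y1,x0:x1]>40).mean().round(4))
finish_job()"
```

```text
box 0.0
bottle 0.0
notebook 0.0
the job is handed in; nothing more can be done
```

The hatch is standing open and stud A is locked, and the job was handed in at about 18 s of the 61 s allowed.

- **Hatch:** I swung it up by its handle, following the hinge arc, to about 94° (about 1.64 rad) and let go. That angle comes from the arm's path, and the arm had drifted about 7 mm off that arc by the end. I didn't measure the hatch itself, but later pictures show it still upright.
- **Stud A:** this was the one at the +x end, with its wing along x. I gripped it, pushed it in and turned it a quarter turn clockwise, until it hit the end stop (about 0.4 N m). It then sprang back and resisted a 12 N pull, so it is seated in its notch.
- **Final checks:** the last pictures show both wings parallel, along y. Comparing the scene image before and after showed no change at the slide box, the bottle or the visible part of the notebook. Stud B was never touched, and the gripper was clear and unloaded at hand-in.
- **Disagreement:** one descent towards stud A ended about 25 mm too high and 9 mm to the side of where I sent it. I corrected this before gripping, and nothing was touched.

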